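# Fit the water heater's rod thermostat and hold its cover ready for the screws

### The job

Take the new rod thermostat out of its carton and push its stem down into the pocket tube in the middle of the water heater's steel flange until the head sits fully home on the flange, then let go of it. Then pick up the grey terminal cover and hold it level over the thermostat, the right way round, hovering about a centimetre above the flange with its three screw holes in line with the three threaded holes and touching neither heater nor thermostat. Finish while still holding it there, so that a colleague can start the screws, and leave the other things on the worktop alone.

Things in the scene. Friction and masses are not known exactly. Their poses are not given: they have to be found in the camera images.
- heater: Fixed water heater on its back: white and grey casing 75 mm high, 150 wide (y). Origin on the worktop under the centre of its flange; z up; +x to the end with two brass pipe stubs (blue, red collars). Casing from x = -70 to +155 mm, stubs to +181. On top, centred on the origin: steel flange 114 (x) x 92 (y) mm, upper face 85 mm above the worktop, with the pocket tube and three threaded holes.
- pocket (a point): Mouth of the heater's pocket tube, at the centre of the flange, level with its upper face (85 mm above the worktop); round, 11 mm inside, vertical, 76 mm deep, brass lip of 19 mm outside diameter. Axes as the heater.
- thermostat: New rod thermostat, loose, 60 g: black head 30 (x) x 24 (y) x 28 mm high, red dial (3 mm more) on top; below it a straight vertical copper stem, 8 mm across, 70 mm long, round tip. Origin at the centre of the head's underside, z up. Starts upright in the carton, head resting on the foam. Any turn about the vertical fits the pocket; fully home, its origin is at the pocket mouth.
- stem_tip (a point): Lower end of the thermostat's stem, 70 mm below the thermostat's origin.
- carton: Fixed cardboard carton 64 x 64 x 80 mm high filled with dark foam, open on top, two flaps folded down outside its +y and -y sides (11 mm out). Origin at the centre of its underside, z up. In the middle of the foam a vertical hole 11 mm wide, 76 mm deep, holds the thermostat's stem.
- cover: Loose grey plastic cover, 110 g: plate 104 (x) x 84 (y) x 4 mm; in its middle a hollow dome, outside 56 (x) x 46 (y), top 40 mm above the underside; inside 50 x 40 mm, 37 high, open below. Grip it across the 46 mm (y). Origin: centre of the underside; z up. Three 10 mm screw holes, two at +x, one at -x: fits only with x as the heater's x. Starts flat on the worktop, dome up.
- screw_dish: Bystander: small round steel dish, 62 mm wide, 14 mm high, with three brass screws; origin under its centre. Leave it alone.
- screwdriver: Bystander: screwdriver lying on the strip of worktop in front of the sink, far right. Leave it alone.
- tin: Bystander: food tin 76 mm wide, 58 mm high, at the back. Leave it alone.
- thread0 (a point): Threaded hole 0 of the heater's flange (6 mm, brass insert), at its mouth on the flange's upper face: +39 mm in x, +28 mm in y from the flange centre, heater axes.
- hole0 (a point): Screw hole 0 of the cover, on the plate's underside: +39 mm in x, +28 mm in y from the cover's origin, cover axes. Belongs over thread0.
- thread1 (a point): Threaded hole 1 of the heater's flange (6 mm, brass insert), at its mouth on the flange's upper face: +39 mm in x, -28 mm in y from the flange centre, heater axes.
- hole1 (a point): Screw hole 1 of the cover, on the plate's underside: +39 mm in x, -28 mm in y from the cover's origin, cover axes. Belongs over thread1.
- thread2 (a point): Threaded hole 2 of the heater's flange (6 mm, brass insert), at its mouth on the flange's upper face: -39 mm in x, +0 mm in y from the flange centre, heater axes.
- hole2 (a point): Screw hole 2 of the cover, on the plate's underside: -39 mm in x, +0 mm in y from the cover's origin, cover axes. Belongs over thread2.

How it is judged:
By the outcome, as a careful person would: the job done as asked, in the order asked, and still so for the second after the job is handed in, while the arm keeps its last pose, push and grip.
It also fails if it takes over 64 s, if anything falls off the work surface, if the arm or the gripper's body presses on something with over 40 N, if the wrist force passes 120 N, or if a joint passes its speed limit or range.

### The arm

A 7-joint arm with a two-finger parallel gripper is mounted at the origin on a cart in front of the work surface, level with it; the furniture and walls round the work are solid. World frame = base frame: x ahead of the robot, y to its left, z up, the work surface at z = 0. Lengths are in m, angles in rad, forces in N, time in s.
With the tool pointing down it reaches from about 0.425 to 0.875 m from the base axis. Payload 4.7 kg.
Tool frame: the origin (TCP) lies midway between the tips of the shut fingers; the grasp point (between the pads) lies 19 mm behind it; z points along the fingers, y is the line along which they close (so a half turn about z gives the same grasp; the last joint's range is limited). The gripper opens to 87 mm and grips with 3 to 60 N. Pads are 19 mm wide; open, the fingers measure 117 mm over their backs; the gripper's body (75 mm by 190 mm) begins 51 mm behind the grasp point.
Start: joints at [1.281, 0.321, -0.07, 1.45, 0.023, 1.371, -0.057], TCP at [0.194, -0.62, 0.186] pointing down, gripper open.
Joint ranges: [-2.86, 2.86], [-0.3, 2.09], [-1.38, 1.24], [0.06, 2.45], [-1.56, 4.7], [0.09, 2.05], [-2.69, 2.69]. Speed limits (rad/s): [2.57, 2.57, 3.14, 3.14, 3.14, 3.14, 3.14].

### API

Orientations are given as a rotation vector (axis times angle).
In Python, from bench import ctrl gives the robot as it stands. The module is installed in compiled form; this text tells all that it offers.
- The arm moves only by the shell command python3 -m handwheel 'ROWS' [FORCE]. ROWS is JSON, a list of rows, each a list of 7 numbers: the finger opening in m, from 0 to 0.087, then the shift along the tool's x, y, z in m, then the turn, a rotation vector about the tool's x, y, z in degrees. A call has 1 to 12 rows; each row shifts and turns the commanded pose from where the row before left it, along the tool's axes as they then stand; what a row does not reach is not made up. A row lasts 1/8 s, in which the tool goes at most 62.5 mm and 10.7 degrees, less where a joint would pass 70% of its speed; a pose out of reach is approached as far as the arm can. A call is refused whole if a number of a shift passes 0.0625 or a number of a turn 10.7, either way. A call with a gripper value outside its range is refused whole. The fingers move at their own pace and stop on an object; FORCE is the grip in N (left out, the last holds). Time passes only in rows, so rows that do not move let the fingers close. It gives the time, the measured TCP pose, the force, the opening and the grip force at its end, in the units of the state.
- ctrl.get_state(): the state, without advancing time (a new reading comes with each control period).
- ctrl.get_image(name): name is "side" or "top" or "wrist"; returns (picture, depth): 480x640x3 uint8, blue, green, red; 480x640 float32, m along the optical axis (not along the pixel's ray), 0 where there is no reading.
- ctrl.camera_info(name): a dict with "intrinsics" (3x3 intrinsics, pixels), "R" (3x3) and "t" (3): a world point X has camera coordinates R X + t. Camera axes: x right, y down, z forward; pixel columns grow to the right and rows downward; lengths in m; the calibration is good to about 2 mm. A picture is of the moment at which its call begins: read the wrist's pose just before it. camera_info takes no time and is no camera call; for the wrist camera it gives the pose at the moment of the call.
- ctrl.close_job(): hands the job in; it is judged then, once.
The state is a dict: "time": time; "joint_positions": joint angles; "qd": joint speeds; "joint_torque": joint torques, N m; "position": TCP position; "tool_rot": TCP orientation; "ft_force": force on the tool from outside, world axes, zero at the start; "torque": the same for the moment, N m; "grip_width": opening from 0.0 (shut) to 1.0 (fully open); "grip_force": force on a finger pad.
Only numpy, scipy, OpenCV 4.12 (cv2) and the standard library are available. Lean on these libraries where they do the work, as an engineer would, in place of code of your own. Each camera call takes 0.05 s, during which the arm holds its last target. There are 200 camera calls.

## Working session

There is one attempt and no reset: what is moved stays moved. The work goes in short steps, Python scripts to look and compute and a shell command to move; the robot and the scene stay as the last step left them, time stands still between calls to the robot, and variables do not carry over. Pictures are saved under pics/ and viewed, at most 10 in all, crops included, and the job is handed in when it is done.

```bash
mkdir -p pics && cat > h.py <<'E'
from bench import ctrl
import numpy as np, cv2
from scipy.spatial.transform import Rotation as Ro
def shot(n,f):
    i=ctrl.camera_info(n); p,d=ctrl.get_image(n); cv2.imwrite(f'pics/{f}.png',p); np.savez(f'{f}.npz',p=p,d=d,K=i['intrinsics'],R=i['R'],t=i['t']); return p,d
def load(f): return np.load(f'{f}.npz')
def pt(f,u,v,w=1):   # depth -> world
    z=load(f); d=z['d'][int(v)-w:int(v)+w+1,int(u)-w:int(u)+w+1]; d=np.median(d[d>0]) if (d>0).any() else np.nan
    return z['R'].T@(np.linalg.inv(z['K'])@[u,v,1]*d-z['t'])
def ray(f,u,v):
    z=load(f); return -z['R'].T@z['t'], z['R'].T@np.linalg.inv(z['K'])@[u,v,1]
def onz(f,u,v,h):
    o,r=ray(f,u,v); return o+r*(h-o[2])/r[2]
def tri(*obs):
    A=0;b=0
    for f,u,v in obs:
        o,r=ray(f,u,v); r=r/np.linalg.norm(r); P=np.eye(3)-np.outer(r,r); A=A+P; b=b+P@o
    return np.linalg.solve(A,b)
def proj(f,X):
    z=load(f); c=z['K']@(z['R']@np.array(X)+z['t']); return c[:2]/c[2]
def togo(X,yaw=None):
    "shift in tool axes to bring the TCP to X (tool y along world yaw, deg)"
    s=ctrl.get_state(); R=Ro.from_rotvec(s['tool_rot']); 
    print('tcp',np.round(s['position'],4),'shift mm',np.round(R.inv().apply(np.array(X)-s['position'])*1000,1))
    if yaw is not None:
        c,sn=np.cos(np.radians(yaw)),np.sin(np.radians(yaw)); best=None
        for k in (1,-1):
            y=np.array([c,sn,0])*k; zz=np.array([0,0,-1.]); G=Ro.from_matrix(np.c_[np.cross(y,zz),y,zz])
            rv=np.degrees((R.inv()*G).as_rotvec())
            if best is None or np.linalg.norm(rv)<np.linalg.norm(best): best=rv
        print('turn deg',np.round(best,2))
E
python3 - <<'E'
from h import *
s=ctrl.get_state(); print({k:np.round(v,3) for k,v in s.items()})
print(np.round(Ro.from_rotvec(s['tool_rot']).as_matrix(),3))
for n in('top','side','wrist'):
    shot(n,n+'0'); i=ctrl.camera_info(n); print(n,np.round(-i['R'].T@i['t'],3),i['intrinsics'][0][0],np.round(i['R'],2).tolist())
E
```

```text
{'time': np.float64(0.0), 'joint_positions': array([ 1.281,  0.322, -0.07 ,  1.452,  0.023,  1.371, -0.057]), 'qd': array([ 0.   , -0.001, -0.001,  0.   , -0.001, -0.001, -0.002]), 'joint_torque': array([ 0.0000e+00, -4.9129e+01, -4.0300e-01, -3.1253e+01, -6.4000e-02,
        4.4000e-02,  0.0000e+00]), 'position': array([ 0.194, -0.62 ,  0.185]), 'tool_rot': array([-3.104e+00, -4.750e-01,  1.000e-03]), 'ft_force': array([-0.453,  0.389,  0.29 ]), 'torque': array([-0.043, -0.005,  0.001]), 'grip_force': np.float64(0.0), 'grip_width': np.float64(0.998)}
[[ 0.954  0.299 -0.001]
 [ 0.299 -0.954  0.002]
 [-0.    -0.002 -1.   ]]
top [ 0.469 -0.13   1.638] 456.28306668436136 [[-0.03, -1.0, 0.02], [-0.99, 0.02, -0.1], [0.1, -0.02, -0.99]]
side [ 0.574 -1.01   0.867] 434.80432876443905 [[1.0, -0.06, 0.01], [-0.03, -0.67, -0.74], [0.05, 0.74, -0.67]]
wrist [ 0.27  -0.595  0.384] 393.78680814727517 [[0.3, -0.95, -0.0], [-0.91, -0.29, 0.29], [-0.28, -0.09, -0.96]]
```

View pics/top0.png

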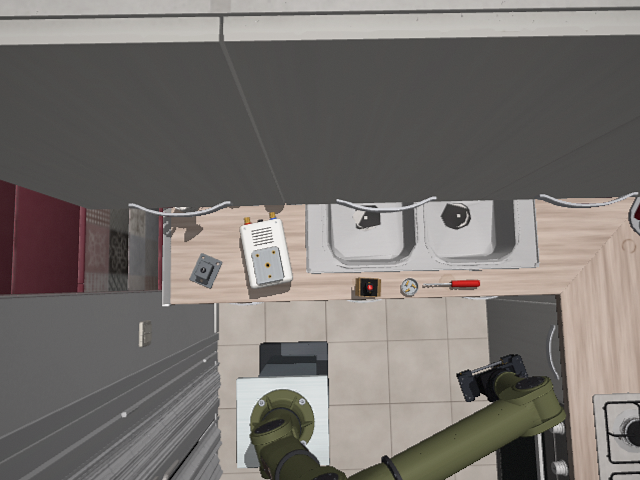

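View pics/side0.png

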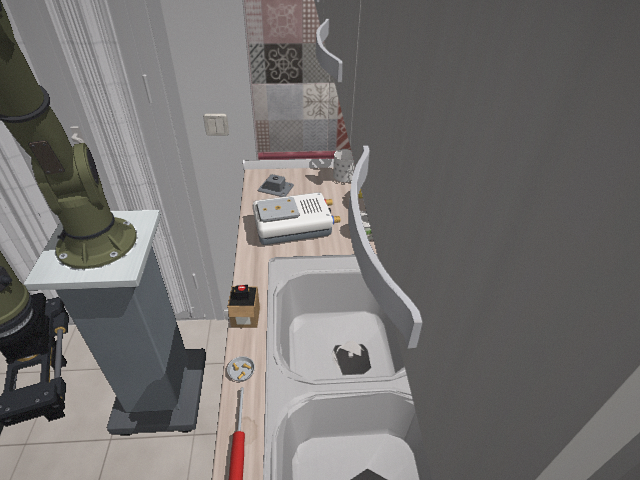

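The top view shows the carton with thermostat at about (367,288), flange at (269,266), cover at (206,270), dish at (409,287) and screwdriver at (450,285). In the side view they are at (242,295), (278,208) and (276,184). I'll enlarge both.

```bash
python3 - <<'E'
from h import *
a=load('top0')['p'][205:305,180:390]; a=cv2.resize(a,None,fx=3.8,fy=3.8,interpolation=cv2.INTER_CUBIC)
b=load('side0')['p'][165:330,220:345]
cv2.imwrite('pics/topc.png',a)
b1=cv2.resize(load('side0')['p'][168:248,245:345],None,fx=4,fy=4,interpolation=cv2.INTER_CUBIC)
b2=cv2.resize(load('side0')['p'][270:350,215:275],None,fx=4,fy=4,interpolation=cv2.INTER_CUBIC)
cv2.imwrite('pics/sidec.png',np.hstack([b1,b2]))
for f,l in(('top0',[(369,288),(358,281),(269,266),(280,270),(206,270),(207,262),(409,287),(195,255)]),('side0',[(242,288),(250,296),(278,208),(276,180)])):
    for u,v in l: print(f,u,v,np.round(pt(f,u,v),4))
E
```

```text
top0 369 288 [ 0.4535 -0.3039  0.11  ]
top0 358 281 [ 0.4779 -0.2711  0.0748]
top0 269 266 [0.5363 0.0306 0.0831]
top0 280 270 [ 0.5218 -0.0065  0.0837]
top0 206 270 [0.5299 0.2551 0.0363]
top0 207 262 [0.5589 0.2569 0.0143]
top0 409 287 [ 0.4523 -0.4597  0.0009]
top0 195 255 [0.5858 0.3027 0.0013]
side0 242 288 [ 0.4566 -0.3091  0.1105]
side0 250 296 [ 0.4727 -0.3085  0.0807]
side0 278 208 [0.5397 0.0338 0.0836]
side0 276 180 [0.531  0.2507 0.0401]
```

View pics/topc.png

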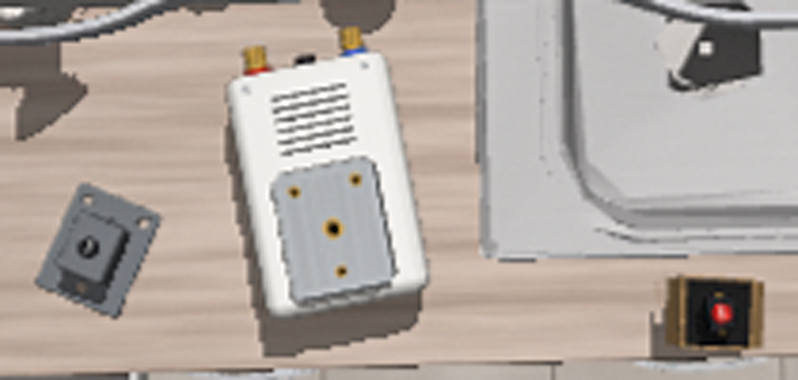

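View pics/sidec.png

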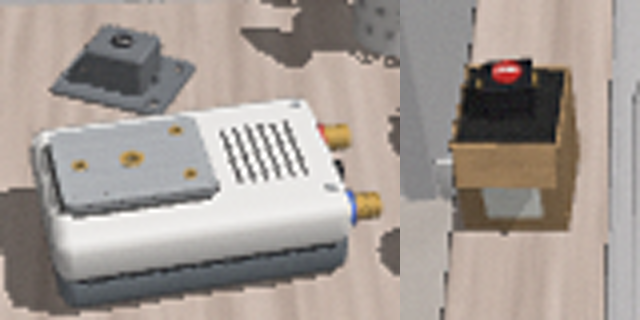

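```bash
python3 - <<'E'
from h import *
T=lambda x,y:('top0',(x+.5)/3.8-.5+180,(y+.5)/3.8-.5+205)
S=lambda x,y:('side0',(x+.5)/4-.5+245,(y+.5)/4-.5+168)
S2=lambda x,y:('side0',(x-400+.5)/4-.5+215,(y+.5)/4-.5+270)
for n,a,b in(('th0',T(294,192),S(176,130)),('th1',T(356,180),S(190,173)),('th2',T(341,271),S(80,165)),('pocket',T(334,228),S(131,158)),('domeTop',T(88,246),S(122,40)),('dial',T(722,313),S2(507,71)),('ch1',T(144,222),S(151,101)),('ch0',T(88,200),S(174,67))):
    print(n,np.round(tri(a,b),4),np.round(pt(*a),4),np.round(pt(*b),4))
for z in(.084,.11): print(z,[np.round(onz(*T(*q),z),4) for q in((668,275),(765,277),(757,348))])
togo([.40,-.305,.27],90)
E
```

```text
th0 [0.5731 0.0706 0.0848] [0.5742 0.0709 0.0833] [0.572  0.0711 0.0843]
th1 [0.5824 0.015  0.0858] [0.5837 0.0155 0.0814] [0.5814 0.0187 0.0829]
th2 [0.5014 0.0295 0.0851] [0.5026 0.03   0.0817] [0.4998 0.0343 0.0814]
pocket [0.5394 0.0351 0.0861] [0.5413 0.036  0.0791] [0.5378 0.04   0.0823]
domeTop [0.5301 0.265  0.0407] [0.5323 0.2662 0.0367] [0.5279 0.2679 0.0386]
dial [ 0.4559 -0.3063  0.1098] [ 0.4568 -0.306   0.1108] [ 0.455  -0.307   0.1104]
ch1 [0.553  0.2211 0.007 ] [ 0.5551  0.2231 -0.0017] [ 5.511e-01  2.311e-01 -2.000e-04]
ch0 [0.5742 0.2736 0.0059] [0.577  0.2751 0.0008] [0.5718 0.2792 0.0019]
0.084 [array([ 0.4916, -0.262 ,  0.084 ]), array([ 0.4876, -0.3488,  0.084 ]), array([ 0.4248, -0.3392,  0.084 ])]
0.11 [array([ 0.4912, -0.2598,  0.11  ]), array([ 0.4873, -0.3451,  0.11  ]), array([ 0.4255, -0.3357,  0.11  ])]
tcp [ 0.1943 -0.6198  0.1849] shift mm [ 290.5 -238.9  -84.8]
turn deg [-0.08  0.02 17.41]
```

```bash
python3 -m handwheel '[[0.087,0.042,-0.028,-0.0045,0,0,0],[0.087,0.042,-0.028,-0.0045,0,0,0],[0.087,0.042,-0.028,-0.0045,0,0,0],[0.087,0.042,-0.028,-0.0045,0,0,0],[0.087,0.042,-0.028,-0.0045,0,0,0],[0.087,0.042,-0.028,-0.0045,0,0,0],[0.087,0.042,-0.028,-0.0045,0,0,0],[0.087,0.042,-0.028,-0.0045,0,0,0],[0.087,0,0,0,0,0,8.7],[0.087,0,0,0,0,0,8.7],[0.087,0,0,0,0,0,0]]' && python3 - <<'E'
from h import *
shot('wrist','w1'); s=ctrl.get_state(); print(s['time'],np.round(s['position'],4)); print(proj('w1',[.456,-.306,.11]))
E
```

```text
time: 1.52
position: [0.4479, -0.3058, 0.2215]
tool_rot: [-3.141, -0.003, 0.001]
ft_force: [0.1, -0.7, -1.1]
grip_width: 0.997
grip_force: 0.0
1.575 [ 0.4478 -0.3059  0.2215]
[324.14466184 217.44993902]
```

View pics/w1.png

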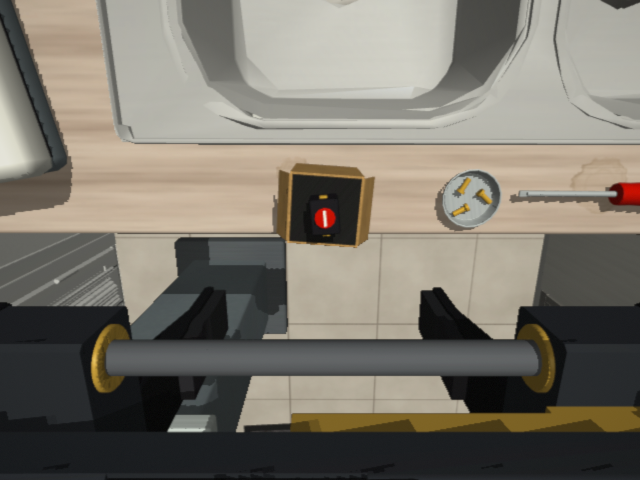

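The dial is at (325,217), matching the triangulated point, and the carton is slightly turned. I'll enlarge with contrast for the head's yaw.

```bash
python3 - <<'E'
from h import *
z=load('w1'); p=z['p'][155:255,270:385]
p=np.clip(255*(p/255.)**.45,0,255).astype(np.uint8)
cv2.imwrite('pics/w1c.png',cv2.resize(p,None,fx=6,fy=6,interpolation=cv2.INTER_CUBIC))
# head top by depth
K,R,t=z['K'],z['R'],z['t']; v,u=np.mgrid[155:255,270:385]; d=z['d'][155:255,270:385]
X=(np.stack([u*d,v*d,d],-1)@np.linalg.inv(K).T-t)@R
for lo,hi in((.098,.1085),(.098,.118),(.109,.118)):
    m=(X[...,2]>lo)&(X[...,2]<hi); P=X[m][:,:2].astype(np.float32); r=cv2.minAreaRect(P*1000); print(lo,hi,m.sum(),np.median(X[m],0).round(4),r)
E
```

```text
0.098 0.1085 554 [ 0.4615 -0.3055  0.1076] ((455.86041259765625, -305.9845886230469), (33.897560119628906, 24.01251220703125), 4.35108757019043)
0.098 0.118 1121 [ 0.4578 -0.3059  0.1085] ((455.86041259765625, -305.9845886230469), (33.897560119628906, 24.01251220703125), 4.35108757019043)
0.109 0.118 415 [ 0.4565 -0.3059  0.1111] ((456.3995666503906, -305.7610778808594), (28.80336570739746, 21.398969650268555), 1.8780311346054077)
```

View pics/w1c.png

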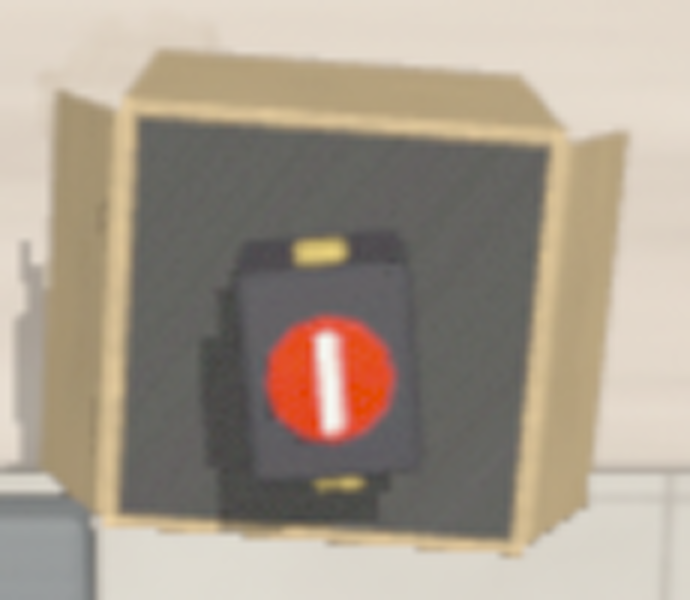

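```bash
python3 -m handwheel '[[0.05,0.008,0,0.04,0,0,-4.4],[0.05,0,0,0.04,0,0,0],[0.05,0,0,0.02,0,0,0],[0.05,0,0,0,0,0,0]]' && python3 -c "
from h import *
togo([.456,-.306,.085],94.3)"
```

```text
time: 2.08
position: [0.4546, -0.3053, 0.1199]
tool_rot: [-3.137, -0.123, 0.005]
ft_force: [0.2, -0.8, 1.1]
grip_width: 0.633
grip_force: 0.0
tcp [ 0.4546 -0.3053  0.1199] shift mm [ 1.5  0.9 34.9]
turn deg [-0.15  0.17  0.21]
```

```bash
python3 -m handwheel '[[0.05,0.0015,0.001,0.02,0,0,0.2],[0.05,0,0,0.015,0,0,0],[0.05,0,0,0,0,0,0],[0.0,0,0,0,0,0,0],[0,0,0,0,0,0,0],[0,0,0,0,0,0,0],[0,0,0,0,0,0,0],[0,0,0,0,0,0,0]]' 25
```

```text
time: 3.08
position: [0.4576, -0.3069, 0.0868]
tool_rot: [3.139, 0.115, 0.0]
ft_force: [-0.1, 0.7, -0.3]
grip_width: 0.089
grip_force: 0.0
```

```bash
python3 - <<'E'
from h import *
p,d=shot('wrist','w2'); s,_=shot('side','s2')
a=cv2.resize(p[150:420,150:500],(520,400)); b=cv2.resize(s[240:340,200:270],(280,400))
st=ctrl.get_state(); print(st['grip_width'],st['grip_force'],st['ft_force'],st['position'])
cv2.imwrite('pics/m2.png',np.hstack([a,b]))
E
```

```text
0.03839554840472936 0.0 [-0.05818868  0.86936335 -0.16604322] [ 0.45758772 -0.30687647  0.0867574 ]
```

View pics/m2.png

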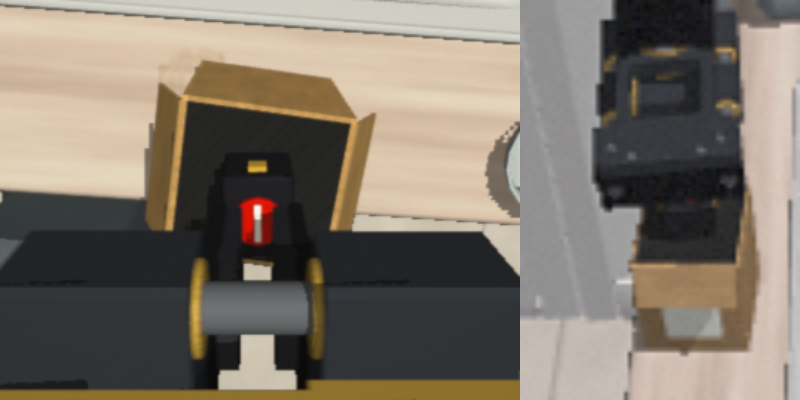

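Fingers straddle the dial, but the opening reads nearly shut without force, so they may be higher than the head. I'll check the fingertip heights using depth.

```bash
python3 - <<'E'
from h import *
print(np.round(proj('w1',[.4478,-.3059,.2215]),1))
for q in((215,295),(205,330),(430,295),(445,330)): print('w1',q,np.round(pt('w1',*q),4))
s=ctrl.get_state();print(s['grip_width'])
print('tcp px',np.round(proj('w2',s['position']),1))
# m2 -> w2: u=150+x*350/520, v=150+y*270/400
for x,y in((228,200),(228,225),(290,200),(290,225),(257,208),(215,260),(300,260),(258,160),(258,240)):
    u,v=150+x*.673,150+y*.675; print((x,y),np.round([u,v]),np.round(pt('w2',u,v,0),4))
E
```

```text
[324.7 278.1]
w1 (215, 295) [ 0.4571 -0.2584  0.2645]
w1 (205, 330) [ 0.4532 -0.2604  0.2879]
w1 (430, 295) [ 0.4571 -0.351   0.2646]
w1 (445, 330) [ 0.4572 -0.3483  0.2952]
0.03839554840472936
tcp px [324.6 278. ]
(228, 200) [303. 285.] [ 0.4615 -0.2961  0.1077]
(228, 225) [303. 302.] [ 0.4657 -0.2972  0.1358]
(290, 200) [345. 285.] [ 0.4629 -0.3164  0.1076]
(290, 225) [345. 302.] [ 0.4685 -0.3142  0.1392]
(257, 208) [323. 290.] [ 0.4615 -0.3057  0.1127]
(215, 260) [295. 326.] [ 0.4671 -0.295   0.159 ]
(300, 260) [352. 326.] [ 0.4691 -0.3154  0.16  ]
(258, 160) [324. 258.] [ 0.4726 -0.3052  0.0973]
(258, 240) [324. 312.] [ 0.4501 -0.3068  0.1126]
```

```bash
python3 -m handwheel '[[0,0,0,-0.04,0,0,0],[0,0,0,-0.04,0,0,0],[0.024,0,0,0,0,0,0],[0.024,0,0,0,0,0,0],[0.024,0,0,0,0,0,0]]' && python3 - <<'E'
from h import *
s=ctrl.get_state(); print(s['position'],s['grip_width'])
p,d=shot('wrist','w3'); a,_=shot('side','s3'); z=load('w3')
v,u=np.mgrid[0:480,0:640]; X=(np.stack([u*d,v*d,d],-1)@np.linalg.inv(z['K']).T-z['t'])@z['R']-s['position']
m=(d>0)&(abs(X[...,0])<.03)&(abs(X[...,1])<.06)&(X[...,2]>-.03)
o=np.argsort(X[m][:,2])[:4000:250]; print(np.round(X[m][o]*1000)); print(np.c_[u[m],v[m]][o].tolist())
cv2.imwrite('pics/m3.png',np.hstack([cv2.resize(p[180:460,180:470],(414,400)),cv2.resize(a[220:340,170:290],(386,400))]))
E
```

```text
time: 3.8
position: [0.4567, -0.3064, 0.1653]
tool_rot: [-3.138, -0.115, 0.003]
ft_force: [0.2, 0.1, -1.4]
grip_width: 0.239
grip_force: 0.0
[ 0.4567233  -0.30641027  0.16529375] 0.2387246660886142
[[  9.  21.  37.]
 [ 10.  19.  43.]
 [  8.  15.  47.]
 [ -5.  11.  51.]
 [  5.  12.  56.]
 [ 12. -17.  60.]
 [  3.  12.  62.]
 [ 10. -12.  65.]
 [  9.  20.  69.]
 [ 10.  -9.  72.]
 [  9.  20.  75.]
 [ 12. -16.  78.]
 [ -7.  11.  81.]
 [ -8.  12.  86.]
 [ -0. -10.  86.]
 [ -6.  12.  87.]]
[[280, 287], [283, 291], [292, 299], [298, 332], [297, 317], [372, 310], [295, 328], [360, 319], [273, 321], [352, 329], [272, 329], [374, 332], [293, 382], [290, 393], [357, 378], [289, 389]]
```

View pics/m3.png

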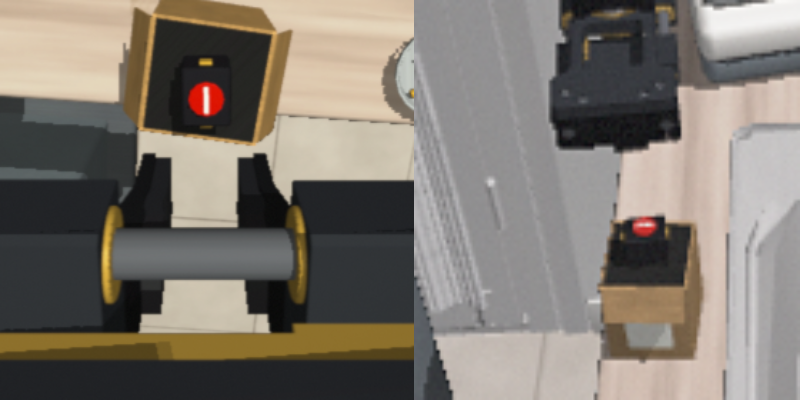

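The wrist depth shows the fingertips about 37 mm above the reported TCP, so the first close went over the head and touched nothing. I'll allow for that, and descend in stages while watching the force.

```bash
python3 -m handwheel '[[0.05,0,0,0,0,0,0],[0.05,0,0,0.02,0,0,0],[0.05,0,0,0.03,0,0,0],[0.05,0,0,0.03,0,0,0],[0.05,0,0,0.02,0,0,0],[0.05,0,0,0,0,0,0]]' && python3 - <<'E'
from h import *
s=ctrl.get_state(); print(s['position'],s['grip_width'])
p,d=shot('wrist','w4'); z=load('w4')
v,u=np.mgrid[0:480,0:640]; X=(np.stack([u*d,v*d,d],-1)@np.linalg.inv(z['K']).T-z['t'])@z['R']
for sg in(1,-1):
    m=(d>0)&(abs(X[...,0]-s['position'][0])<.03)&(sg*(X[...,1]-s['position'][1])>.018)&(sg*(X[...,1]-s['position'][1])<.045)&(X[...,2]>.084)
    o=np.argsort(X[m][:,2])[:600:60]; print(np.round(X[m][o]*1000).tolist())
togo([.456,-.306,.048],94.3)
E
```

```text
time: 4.65
position: [0.4562, -0.306, 0.0649]
tool_rot: [-3.137, -0.115, 0.005]
ft_force: [-0.6, 0.5, 0.8]
grip_width: 0.575
grip_force: 0.0
[ 0.45617795 -0.30595435  0.06492594] 0.5753103066980738
[[463.0, -276.0, 102.0], [465.0, -273.0, 104.0], [463.0, -278.0, 106.0], [463.0, -279.0, 108.0], [464.0, -275.0, 109.0], [450.0, -280.0, 111.0], [445.0, -281.0, 113.0], [459.0, -280.0, 114.0], [465.0, -273.0, 116.0], [452.0, -280.0, 117.0]]
[[450.0, -330.0, 101.0], [454.0, -330.0, 104.0], [469.0, -334.0, 106.0], [463.0, -329.0, 107.0], [469.0, -336.0, 109.0], [463.0, -329.0, 111.0], [461.0, -329.0, 112.0], [451.0, -330.0, 114.0], [451.0, -330.0, 115.0], [462.0, -330.0, 117.0]]
tcp [ 0.4572 -0.3066  0.0664] shift mm [-1.2 -0.7 18.4]
turn deg [-0.05  0.06 -0.09]
```

```bash
python3 -m handwheel '[[0.05,-0.001,0,0.01,0,0,0],[0.05,0,0,0.006,0,0,0],[0.05,0,0,0,0,0,0],[0,0,0,0,0,0,0],[0,0,0,0,0,0,0],[0,0,0,0,0,0,0],[0,0,0,0,0,0,0],[0,0,0,0,0,0,0]]' 25
```

```text
time: 5.7
position: [0.4567, -0.307, 0.0509]
tool_rot: [3.139, 0.115, 0.0]
ft_force: [-0.6, 0.1, 1.0]
grip_width: 0.272
grip_force: 25.0
```

```bash
python3 -m handwheel '[[0,0,0,-0.01,0,0,0],[0,0,0,-0.02,0,0,0],[0,0,0,-0.03,0,0,0],[0,0,0,-0.03,0,0,0],[0,0,0,-0.03,0,0,0],[0,0,0,-0.01,0,0,0],[0,0,0,0,0,0,0]]' && python3 -c "
from h import *
togo([.54,.036,.181],94.3)"
```

```text
time: 6.58
position: [0.4568, -0.3071, 0.1811]
tool_rot: [3.139, 0.115, 0.001]
ft_force: [-0.3, 0.5, -0.9]
grip_width: 0.276
grip_force: 25.0
tcp [ 0.4568 -0.3071  0.1811] shift mm [ 1.082e+02 -3.360e+02 -1.000e-01]
turn deg [ 0.05 -0.04 -0.09]
```

```bash
python3 -m handwheel '[[0,0.007,-0.021,0,0,0,0],[0,0.013,-0.042,0,0,0,0],[0,0.013,-0.042,0,0,0,0],[0,0.013,-0.042,0,0,0,0],[0,0.013,-0.042,0,0,0,0],[0,0.013,-0.042,0,0,0,0],[0,0.013,-0.042,0,0,0,0],[0,0.013,-0.042,0,0,0,0],[0,0.01,-0.021,0,0,0,0],[0,0,0,0,0,0,0]]' && python3 - <<'E'
from h import *
w,_=shot('wrist','w5'); s,_=shot('side','s5'); t,_=shot('top','t5')
st=ctrl.get_state(); print(st['position'],st['grip_width'])
print(np.round([proj('w5',[.54,.036,.085]),proj('s5',[.54,.036,.085]),proj('s5',[.54,.036,.14])],1))
g=lambda p:np.clip(255*(p/255.)**.6,0,255).astype(np.uint8)
cv2.imwrite('pics/m5.png',np.hstack([cv2.resize(g(w[120:360,200:440]),(400,400)),cv2.resize(g(s[150:250,235:335]),(400,400),interpolation=cv2.INTER_CUBIC)]))
E
```

```text
time: 7.82
position: [0.5385, 0.0402, 0.1796]
tool_rot: [-3.138, -0.125, 0.003]
ft_force: [-0.3, -1.0, -0.2]
grip_width: 0.276
grip_force: 25.0
[0.53875835 0.03533654 0.17989368] 0.2673291024911008
[[329.8 231. ]
 [278.1 207.2]
 [277.2 191.9]]
```

View pics/m5.png

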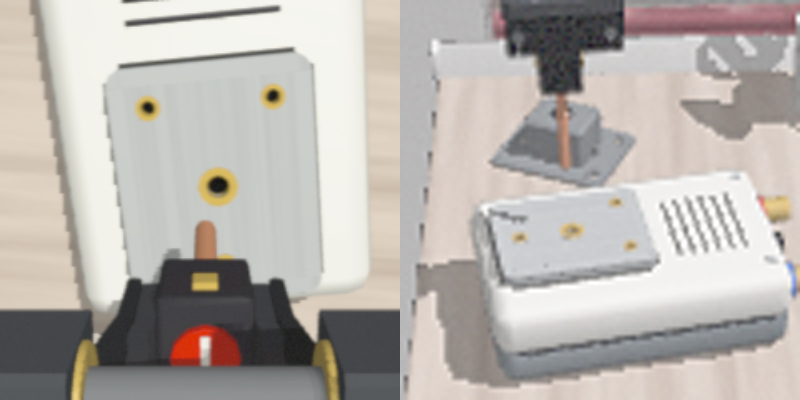

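The pocket is at wrist pixel (330,231.6). The stem tip is at wrist (323,255) and side (276.7,191.5), with the stem nearly vertical. I'll triangulate.

```bash
python3 - <<'E'
from h import *
W=lambda x,y:('w5',200+(x+.5)*.6-.5,120+(y+.5)*.6-.5); S=lambda x,y:('s5',235+(x-400+.5)/4-.5,150+(y+.5)/4-.5)
print('pocket',tri(W(217,186),S(571,230)).round(4),onz(*W(217,186),.085).round(4),onz(*S(571,230),.085).round(4))
for y in(223,227): print('tip',tri(W(205,y),S(567,169)).round(4))
print(onz(*W(205,225),.139).round(4),onz(*S(567,168),.139).round(4))
print([onz(*W(x,y),.085).round(4).tolist() for x,y in((147,107),(272,95))])
# axis: dial vs tip in wrist, stem direction by colour
z=load('w5');p=z['p'].astype(int);m=(p[...,2]-p[...,0]>35)&(p[...,2]<215)
v,u=np.nonzero(m[240:285,310:335]); 
for r in range(0,45,4): 
    q=u[v==r]; print(r+240,(310+q.mean()).round(1) if len(q) else None,len(q),end='; ')
# vertical direction at tip in wrist
print(); print(proj('w5',[.538,.037,.139]),proj('w5',[.538,.037,.2]))
z=load('s5');p=z['p'].astype(int);m=(p[...,2]-p[...,0]>30)
for r in range(170,195,3): q=np.nonzero(m[r,270:285])[0]; print(r,(270+q.mean()).round(1) if len(q) else None,len(q),end='; ')
print(proj('s5',[.538,.037,.139]),proj('s5',[.538,.037,.209]))
E
```

```text
pocket [0.5388 0.036  0.085 ] [0.5397 0.0358 0.085 ] [0.5379 0.0364 0.085 ]
tip [0.5377 0.0413 0.1364]
tip [0.537  0.0411 0.1369]
[0.5382 0.0412 0.139 ] [0.5374 0.0391 0.139 ]
[[0.5736, 0.0701, 0.085], [0.5833, 0.015, 0.085]]
240 328.0 13; 244 None 0; 248 None 0; 252 323.0 5; 256 323.0 11; 260 323.5 12; 264 323.0 13; 268 323.0 13; 272 324.4 15; 276 None 0; 280 None 0; 284 323.0 15; 
[329.37602937 255.54956691] [331.24510061 294.80142083]
170 None 0; 173 None 0; 176 275.0 3; 179 275.0 3; 182 275.5 2; 185 276.0 3; 188 276.0 3; 191 276.0 3; 194 None 0; [276.57274402 192.04110231] [275.41549554 171.32759889]
```

```bash
python3 - <<'E'
from h import *
print(ctrl.get_state()['position'])
p,_=shot('wrist','w6'); print(ctrl.get_state()['position'],ctrl.get_state()['tool_rot'],ctrl.get_state()['time'])
p=p.astype(int); m=(p[...,2]-p[...,0]>35)&(p[...,2]<215)
for r in range(244,276,4): q=np.nonzero(m[r,305:345])[0]; print(r,(305+q.mean()).round(1) if len(q) else None,len(q),end='; ')
g=p[205:250,300:360].sum(2); v,u=np.nonzero(g<150); print('\nhole',300+u.mean(),205+v.mean(),len(u))
uv=(300+u.mean(),205+v.mean()); P=onz('w6',*uv,.085); print(P, 'vertical at pocket',proj('w6',[*P[:2],.085]),proj('w6',[*P[:2],.137]))
E
```

```text
[0.53875835 0.03533654 0.17989368]
[0.53899633 0.03490558 0.18011172] [ 3.13894978e+00  1.12701736e-01 -2.08893621e-03] 8.025
244 None 0; 248 None 0; 252 323.0 5; 256 323.0 11; 260 323.5 12; 264 323.0 13; 268 323.0 13; 272 324.0 15; 
hole 323.1078431372549 230.4607843137255 102
[0.54029145 0.03607163 0.085     ] vertical at pocket [323.10784314 230.46078431] [323.28110954 251.08703447]
```

```bash
python3 -m handwheel '[[0,0.0025,0,0.01,0,0,0],[0,0,0,0.02,0,0,0],[0,0,0,0.012,0,0,0],[0,0,0,0,0,0,0],[0,0,0,0,0,0,0]]' && python3 - <<'E'
from h import *
p,_=shot('wrist','w7'); s,_=shot('side','s7'); st=ctrl.get_state(); print(st['position'],st['tool_rot'])
m=(p[...,2].astype(int)-p[...,0]>35)&(p[...,2]<215)
for r in range(200,262,3): q=np.nonzero(m[r,305:345])[0]; print(r,(305+q.mean()).round(1) if len(q) else None,len(q),end='; ')
print()
for X in([.5400,.0361,.085],[.5400,.0361,.095]): print(X,proj('w7',X),proj('s7',X))
cv2.imwrite('pics/m7.png',np.hstack([cv2.resize(p[160:300,260:400],(400,400),interpolation=cv2.INTER_CUBIC),cv2.resize(s[160:240,240:320],(400,400),interpolation=cv2.INTER_CUBIC)]))
E
```

```text
time: 8.65
position: [0.5425, 0.0362, 0.1392]
tool_rot: [3.139, 0.115, 0.001]
ft_force: [0.2, -0.8, 0.1]
grip_width: 0.273
grip_force: 25.0
[0.54274026 0.036283   0.13949124] [3.13930432e+00 1.15193060e-01 2.13661329e-03]
200 None 0; 203 None 0; 206 None 0; 209 None 0; 212 None 0; 215 None 0; 218 None 0; 221 None 0; 224 None 0; 227 None 0; 230 None 0; 233 None 0; 236 None 0; 239 None 0; 242 323.5 18; 245 324.0 23; 248 323.5 16; 251 324.0 14; 254 323.3 27; 257 324.0 27; 260 323.5 24; 
[0.54, 0.0361, 0.085] [324.0761025  251.95199079] [278.08039904 207.16104334]
[0.54, 0.0361, 0.095] [324.13764389 256.64541157] [277.93260091 204.45407484]
```

View pics/m7.png

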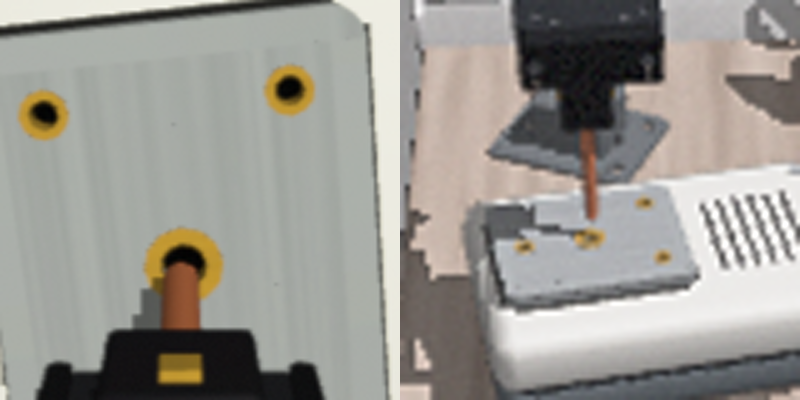

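In the wrist view the hole is at crop (183,262) and the stem tip at (181,262); the side view has the tip 15 mm above the flange. The stem is about 1 mm too far in +x. I'll correct it and go down with force checks.

```bash
python3 -m handwheel '[[0,-0.0012,0.0004,0.0,0,0,0],[0,0,0,0.008,0,0,0],[0,0,0,0.006,0,0,0],[0,0,0,0.005,0,0,0],[0,0,0,0,0,0,0],[0,0,0,0,0,0,0]]' && python3 - <<'E'
from h import *
p,_=shot('wrist','w8'); s,_=shot('side','s8'); st=ctrl.get_state(); print(st['position'],st['ft_force'])
cv2.imwrite('pics/m8.png',np.hstack([cv2.resize(p[160:300,260:400],(400,400),interpolation=cv2.INTER_CUBIC),cv2.resize(s[160:240,240:320],(400,400),interpolation=cv2.INTER_CUBIC)]))
E
```

```text
time: 9.5
position: [0.5411, 0.0358, 0.1198]
tool_rot: [3.139, 0.115, 0.0]
ft_force: [-0.1, -0.3, -1.0]
grip_width: 0.273
grip_force: 25.0
[0.54116777 0.03577853 0.11993143] [-0.39420042 -0.88483599 -0.54526192]
```

```bash
python3 -m handwheel '[[0,0,0,0.008,0,0,0],[0,0,0,0.008,0,0,0],[0,0,0,0,0,0,0]]' && python3 -m handwheel '[[0,0,0,0.01,0,0,0],[0,0,0,0.01,0,0,0],[0,0,0,0,0,0,0]]'
```

```text
time: 9.98
position: [0.5401, 0.0357, 0.1026]
tool_rot: [-3.139, -0.115, 0.003]
ft_force: [-0.1, 0.4, -0.2]
grip_width: 0.275
grip_force: 25.0
time: 10.35
position: [0.54, 0.0357, 0.0824]
tool_rot: [-3.139, -0.115, 0.004]
ft_force: [-0.3, -0.0, -0.2]
grip_width: 0.274
grip_force: 25.0
```

```bash
python3 -m handwheel '[[0,0,0,0.01,0,0,0],[0,0,0,0.01,0,0,0],[0,0,0,0,0,0,0]]' && python3 -m handwheel '[[0,0,0,0.003,0,0,0],[0,0,0,0.002,0,0,0],[0,0,0,0,0,0,0]]' && python3 -m handwheel '[[0,0,0,0.001,0,0,0],[0,0,0,0.001,0,0,0],[0,0,0,0,0,0,0]]'
```

```text
time: 10.72
position: [0.54, 0.0357, 0.0625]
tool_rot: [-3.139, -0.115, 0.003]
ft_force: [0.2, -0.3, -0.8]
grip_width: 0.273
grip_force: 25.0
time: 11.1
position: [0.541, 0.0357, 0.0587]
tool_rot: [3.139, 0.115, 0.0]
ft_force: [-0.2, -0.6, -0.6]
grip_width: 0.271
grip_force: 25.0
time: 11.48
position: [0.5409, 0.0357, 0.0567]
tool_rot: [3.139, 0.115, -0.0]
ft_force: [-0.1, 0.2, 0.1]
grip_width: 0.274
grip_force: 25.0
```

```bash
python3 -m handwheel '[[0,0,0,0.001,0,0,0],[0,0,0,0,0,0,0]]' && python3 -m handwheel '[[0,0,0,0.001,0,0,0],[0,0,0,0,0,0,0]]' && python3 -m handwheel '[[0,0,0,0.001,0,0,0],[0,0,0,0,0,0,0]]' | grep -E "pos|ft"
```

```text
time: 11.72
position: [0.5411, 0.0358, 0.0559]
tool_rot: [3.139, 0.115, 0.0]
ft_force: [0.1, -0.5, 0.7]
grip_width: 0.272
grip_force: 25.0
time: 11.98
position: [0.5411, 0.0357, 0.0559]
tool_rot: [3.139, 0.115, 0.0]
ft_force: [-3.0, -0.0, 7.7]
grip_width: 0.278
grip_force: 25.0
position: [0.5411, 0.0357, 0.0559]
ft_force: [-5.3, -1.3, 13.6]
```

```bash
python3 -m handwheel '[[0.06,0,0,0,0,0,0],[0.06,0,0,0,0,0,0],[0.06,0,0,0,0,0,0],[0.06,0,0,0,0,0,0],[0.06,0,0,-0.02,0,0,0],[0.06,0,0,-0.04,0,0,0],[0.087,0,0,-0.05,0,0,0],[0.087,0,0,-0.05,0,0,0],[0.087,0,0,0,0,0,0]]' && python3 - <<'E'
from h import *
def cloud(f):
    z=load(f); d=z['d']; v,u=np.mgrid[0:480,0:640]; return (np.stack([u*d,v*d,d],-1)@np.linalg.inv(z['K']).T-z['t'])@z['R'],d>0
for c in('wrist','side','top'):
    f=c+'9'; shot(c,f); X,ok=cloud(f)
    n=ok&(np.hypot(X[...,0]-.54,X[...,1]-.036)<.03)&(X[...,2]<.135)
    fl=n&(X[...,2]<.095); hd=n&(X[...,2]>.105)&(X[...,2]<.135)
    print(c,'flange',np.median(X[fl][:,2]) if fl.any() else 0,hd.sum())
    if hd.sum()>10:
        zs=X[hd]; print(' head top',np.percentile(zs[:,2],[25,50,75,95]).round(4), cv2.minAreaRect((zs[:,:2]*1000).astype(np.float32)))
# cover in top & side
for f in('top9','side9'):
    X,ok=cloud(f); n=ok&(abs(X[...,0]-.53)<.08)&(abs(X[...,1]-.265)<.08)
    for lo,hi in((.034,.045),(.0015,.05)):
        m=n&(X[...,2]>lo)&(X[...,2]<hi)
        print(f,lo,m.sum(),np.percentile(X[m][:,2],[10,50,90]).round(4),cv2.minAreaRect((X[m][:,:2]*1000).astype(np.float32)))
E
```

```text
time: 13.35
position: [0.5438, 0.0363, 0.2181]
tool_rot: [3.139, 0.115, 0.013]
ft_force: [-0.7, 0.7, 0.4]
grip_width: 0.94
grip_force: 0.0
wrist flange 0.08533140771166986 1123
 head top [0.1127 0.1135 0.1156 0.117 ] ((540.520263671875, 37.20286178588867), (33.20615768432617, 23.515140533447266), 4.5900774002075195)
side flange 0.08503692167400276 72
 head top [0.1095 0.1125 0.1144 0.1168] ((537.9797973632812, 33.97538375854492), (29.52936363220215, 27.87348747253418), 0.22504384815692902)
top flange 0.08416190324959749 18
 head top [0.1091 0.1113 0.1151 0.118 ] ((546.7885131835938, 30.778079986572266), (12.206353187561035, 17.021175384521484), 89.14500427246094)
top9 0.034 174 [0.035  0.0392 0.0427] ((530.7926635742188, 265.46405029296875), (45.312232971191406, 55.05571746826172), 66.18729400634766)
top9 0.0015 736 [0.0021 0.0056 0.0398] ((529.7918090820312, 269.7369079589844), (159.331298828125, 151.5974578857422), 1.079779028892517)
side9 0.034 128 [0.0363 0.0393 0.0419] ((527.0994262695312, 260.447021484375), (50.14107894897461, 55.902339935302734), 64.24878692626953)
side9 0.0015 555 [0.0023 0.0062 0.0395] ((528.3229370117188, 267.8110046386719), (158.24110412597656, 151.87437438964844), 2.132131814956665)
```

```bash
python3 -m handwheel '[[0.087,0,-0.03,0,0,0,0],[0.087,0,-0.05,0,0,0,0],[0.087,0,-0.05,0,0,0,0],[0.087,0,-0.05,0,0,0,0],[0.087,0,-0.05,0,0,0,0],[0.087,0,0,0,0,0,9],[0.087,0,0,0,0,0,9],[0.087,0,0,0,0,0,9],[0.087,0,0,0,0,0,0],[0.087,0,0,0,0,0,0]]' && python3 - <<'E'
from h import *
p,d=shot('wrist','w10'); z=load('w10'); v,u=np.mgrid[0:480,0:640]; X=(np.stack([u*d,v*d,d],-1)@np.linalg.inv(z['K']).T-z['t'])@z['R']
n=(d>0)&(np.hypot(X[...,0]-.53,X[...,1]-.265)<.09)
for lo,hi in((.036,.045),(.033,.036),(.0025,.05),(.008,.012),(.018,.022),(.028,.032)):
    m=n&(X[...,2]>lo)&(X[...,2]<hi); P=X[m]; print(lo,hi,m.sum(),np.percentile(P[:,2],[5,50,95]).round(4),cv2.minAreaRect((P[:,:2]*1000).astype(np.float32)), (P[:,:2].mean(0)*1000).round(1))
# bottom-of-plate mask: find the three holes: pixels inside hull at z<.002
m=n&(X[...,2]>.0025)&(X[...,2]<.05); k=m.astype(np.uint8); k=cv2.morphologyEx(k,cv2.MORPH_OPEN,np.ones((3,3)))
nl,L,st,c=cv2.connectedComponentsWithStats(k); i=1+st[1:,4].argmax(); M=(L==i).astype(np.uint8); print(st[i],cv2.minAreaRect((X[L==i][:,:2]*1000).astype(np.float32)))
cs,h=cv2.findContours(M,cv2.RETR_CCOMP,cv2.CHAIN_APPROX_NONE)
for q,hh in zip(cs,h[0]):
    if hh[3]>=0 and cv2.contourArea(q)>8: mm=cv2.moments(q); a=(mm['m10']/mm['m00'],mm['m01']/mm['m00']); print('hole',np.round(a,1),cv2.contourArea(q),onz('w10',*a,.002).round(4))
togo([.53,.265,.1],67)
E
```

```text
time: 14.75
position: [0.5236, 0.2649, 0.2127]
tool_rot: [3.08, -0.616, -0.002]
ft_force: [1.1, 0.1, -0.2]
grip_width: 1.001
grip_force: 0.0
0.036 0.045 2612 [0.0377 0.0401 0.0416] ((529.9342651367188, 264.9483337402344), (45.76266860961914, 55.67351531982422), 65.63098907470703) [531.  264.4]
0.033 0.036 71 [0.0338 0.0353 0.036 ] ((529.708984375, 265.04315185546875), (46.0162467956543, 56.232933044433594), 65.41170501708984) [538.2 265.8]
0.0025 0.05 7662 [0.0032 0.005  0.041 ] ((541.5216674804688, 252.57415771484375), (150.48406982421875, 141.5323028564453), 70.43008422851562) [533.4 263.5]
0.008 0.012 20 [0.0081 0.0093 0.0114] ((555.8843994140625, 253.08908081054688), (41.50004959106445, 4.0293121337890625), 65.67972564697266) [558.5 260.7]
0.018 0.022 22 [0.0182 0.0197 0.0214] ((554.8274536132812, 253.5435028076172), (40.40357971191406, 1.1514168977737427), 65.5676498413086) [556.  255.4]
0.028 0.032 27 [0.0282 0.0301 0.0316] ((555.1085205078125, 254.03439331054688), (40.47356414794922, 1.096074104309082), 66.14224243164062) [554.5 252. ]
[ 281  147   83  101 7591] ((529.60498046875, 264.8581237792969), (83.722412109375, 104.2696533203125), 65.64325714111328)
hole [320.  235.3] 64.0 [0.4929 0.2814 0.002 ]
hole [349.1 161.8] 103.0 [0.5533 0.2236 0.002 ]
hole [294.5 159.8] 96.0 [0.5767 0.2744 0.002 ]
tcp [0.5238 0.265  0.213 ] shift mm [  5.9  -2.5 113. ]
turn deg [0.05 0.05 0.34]
```

```bash
python3 -m handwheel '[[0.075,0.0055,-0.0025,0.04,0,0,1.7],[0.075,0,0,0.05,0,0,0],[0.075,0,0,0.05,0,0,0],[0.075,0,0,0.02,0,0,0],[0.075,0,0,0,0,0,0],[0.075,0,0,0,0,0,0]]' && python3 - <<'E'
from h import *
togo([.5297,.2649,-.025],65.6)
p,d=shot('wrist','w11'); s=ctrl.get_state(); z=load('w11'); v,u=np.mgrid[0:480,0:640]; X=(np.stack([u*d,v*d,d],-1)@np.linalg.inv(z['K']).T-z['t'])@z['R']
L=Ro.from_rotvec(s['tool_rot']).inv().apply((X-s['position']).reshape(-1,3)).reshape(X.shape)*1000
for sg in(1,-1):
    m=(d>0)&(abs(L[...,0])<25)&(sg*L[...,1]>33)&(sg*L[...,1]<60)&(L[...,2]>-90)&(X[...,2]>.044)
    o=np.argsort(-L[m][:,2])[:400:50]; print(np.round(L[m][o]).tolist())
E
```

```text
time: 15.55
position: [0.5309, 0.2659, 0.0549]
tool_rot: [-3.069, 0.665, -0.002]
ft_force: [-0.6, -0.2, 1.0]
grip_width: 0.86
grip_force: 0.0
tcp [0.5309 0.2659 0.0549] shift mm [-0.8  1.6 79.9]
turn deg [-0.08 -0.06 -0.05]
[[9.0, 44.0, -36.0], [-8.0, 37.0, -38.0], [9.0, 38.0, -39.0], [4.0, 37.0, -41.0], [10.0, 45.0, -42.0], [5.0, 37.0, -43.0], [-8.0, 37.0, -44.0], [9.0, 39.0, -45.0]]
[[2.0, -38.0, -36.0], [11.0, -44.0, -38.0], [9.0, -38.0, -39.0], [9.0, -42.0, -41.0], [5.0, -38.0, -42.0], [8.0, -39.0, -43.0], [10.0, -44.0, -44.0], [-10.0, -38.0, -45.0]]
```

```bash
python3 -m handwheel '[[0.075,-0.0008,0.0016,0.03,0,0,0],[0.075,0,0,0.03,0,0,0],[0.075,0,0,0.018,0,0,0],[0.075,0,0,0,0,0,0],[0.075,0,0,0,0,0,0]]' && python3 -m handwheel '[[0,0,0,0,0,0,0],[0,0,0,0,0,0,0],[0,0,0,0,0,0,0],[0,0,0,0,0,0,0],[0,0,0,0,0,0,0],[0,0,0,0,0,0,0]]' 30
```

```text
time: 16.23
position: [0.5298, 0.2649, -0.0229]
tool_rot: [-3.069, 0.666, -0.003]
ft_force: [0.1, -0.2, 0.4]
grip_width: 0.861
grip_force: 0.0
time: 16.98
position: [0.5289, 0.2642, -0.0242]
tool_rot: [3.07, -0.666, 0.0]
ft_force: [-0.3, -0.3, 1.4]
grip_width: 0.526
grip_force: 30.0
```

```bash
python3 -m handwheel '[[0,0,0,-0.01,0,0,0],[0,0,0,-0.03,0,0,0],[0,0,0,-0.04,0,0,0],[0,0,0,-0.04,0,0,0],[0,0,0,-0.03,0,0,0],[0,0,0,-0.01,0,0,0],[0,0,0,0,0,0,-8.5],[0,0,0,0,0,0,-8.5],[0,0,0,0,0,0,-8.5],[0,0,0,0,0,0,-8.5],[0,0,0,0,0,0,0]]' && python3 -c "
from h import *
togo([.54,.036,.135],99.7)"
```

```text
time: 18.35
position: [0.528, 0.2638, 0.1345]
tool_rot: [3.13, 0.258, -0.003]
ft_force: [-0.6, 0.5, -1.6]
grip_width: 0.534
grip_force: 30.0
tcp [0.528  0.2638 0.1345] shift mm [-25.4 226.7  -0.4]
turn deg [ 0.02  0.13 -0.28]
```

```bash
python3 -m handwheel '[[0,-0.002,0.019,0,0,0,0],[0,-0.004,0.038,0,0,0,0],[0,-0.004,0.038,0,0,0,0],[0,-0.004,0.038,0,0,0,0],[0,-0.004,0.038,0,0,0,0],[0,-0.004,0.038,0,0,0,0],[0,-0.003,0.018,0,0,0,-0.3],[0,0,0,0,0,0,0],[0,0,0,0,0,0,0],[0,0,0,0,0,0,0]]' && cat > m.py <<'E'
from h import *
import sys
# heater pose from w8/w9 (wrist) and side9/top9: brass blobs on flange
Lth=np.array([[39,28],[39,-28],[-39,0],[0,0]])/1000
def brass(f,h=.085):
    p=load(f)['p']; H=cv2.cvtColor(p,cv2.COLOR_BGR2HSV); m=((H[...,0]>12)&(H[...,0]<30)&(H[...,1]>110)&(H[...,2]>60)).astype(np.uint8)
    m=cv2.morphologyEx(m,cv2.MORPH_CLOSE,np.ones((9,9)) if f[0]=='w' else np.ones((3,3))); n,L,s,c=cv2.connectedComponentsWithStats(m); out=[]
    for i in range(1,n):
        if s[i,4]>=3:
            P=onz(f,*c[i],h); out.append(P[:2])
    return np.array(out)
def heater(f):
    Q=brass(f); th=np.radians(9.7); R0=np.array([[np.cos(th),-np.sin(th)],[np.sin(th),np.cos(th)]]); A=[];B=[]
    for l in Lth:
        e=np.linalg.norm(Q-(R0@l+[.54,.036]),axis=1)
        if e.min()<.006: A.append(l);B.append(Q[e.argmin()])
    A=np.array(A);B=np.array(B); a=A-A.mean(0);b=B-B.mean(0)
    t=np.arctan2((a[:,0]*b[:,1]-a[:,1]*b[:,0]).sum(),(a*b).sum()); R=np.array([[np.cos(t),-np.sin(t)],[np.sin(t),np.cos(t)]])
    c=B.mean(0)-R@A.mean(0); return c,np.degrees(t),len(A),(np.linalg.norm(B-(A@R.T+c),axis=1)*1000).round(1)
def cover(f,zlo,zhi,c0):
    z=load(f);d=z['d'];v,u=np.mgrid[0:480,0:640]; X=(np.stack([u*d,v*d,d],-1)@np.linalg.inv(z['K']).T-z['t'])@z['R']
    m=(d>0)&(np.hypot(X[...,0]-c0[0],X[...,1]-c0[1])<.08)&(X[...,2]>zlo)&(X[...,2]<zhi)
    return X,m
E
python3 - <<'E'
from m import *
for f in('top0','side0','w5','w6','w7','w8'):
    try: print(f,heater(f))
    except Exception as e: print(f,e)
s=ctrl.get_state(); print(s['position'])
p,d=shot('wrist','w12'); shot('side','s12'); shot('top','t12')
for f in('w12','s12','t12'):
    X,m=cover(f,.13,.215,(.54,.036)); h=np.histogram(X[m][:,2],bins=np.arange(.13,.22,.005)); print(f,h[0].tolist())
E
```

```text
time: 19.6
position: [0.5415, 0.0375, 0.1357]
tool_rot: [-3.13, -0.271, -0.0]
ft_force: [-1.0, -0.7, -1.2]
grip_width: 0.526
grip_force: 30.0
top0 (array([0.54083624, 0.03640602]), np.float64(9.558124674740792), 4, array([0.2, 0.5, 0.2, 0.4]))
side0 (array([0.53804274, 0.03626536]), np.float64(10.207378567891507), 3, array([0.5, 0.5, 0.7]))
w5 (array([0.53957681, 0.03551032]), np.float64(10.045828152879631), 3, array([0.1, 0.1, 0. ]))
w6 (array([0.53962925, 0.03615171]), np.float64(10.029030963757569), 3, array([0.1, 0. , 0. ]))
w7 (array([0.54009266, 0.03602535]), np.float64(10.250444426979705), 3, array([0.4, 0.6, 0.9]))
w8 (array([0.54009475, 0.03608417]), np.float64(10.248914484661762), 3, array([0.4, 0.6, 1. ]))
[0.5414536  0.03752593 0.13574021]
w12 [0, 0, 0, 0, 0, 30, 11951, 2013, 375, 548, 555, 653, 766, 5916, 5504, 436, 592]
s12 [0, 0, 0, 0, 0, 15, 301, 83, 27, 31, 33, 34, 30, 24, 12, 9, 0]
t12 [0, 0, 0, 0, 0, 18, 45, 17, 0, 0, 0, 0, 0, 2, 0, 0, 0]
```

```bash
cat >> m.py <<'E'
def coverpose(f,zl,c0=(.54,.036)):
    "plate top at about zl: plane fit, holes"
    X,m=cover(f,zl-.006,zl+.006,c0); P=X[m]; A=np.c_[P[:,:2]-c0,np.ones(len(P))]
    w=np.ones(len(P),bool)
    for _ in range(4): k=np.linalg.lstsq(A[w],P[w][:,2],rcond=None)[0]; r=P[:,2]-A@k; w=abs(r)<.0025
    print(f,'top z',k[2].round(4),'tilt deg',np.degrees(k[:2]).round(2),w.sum(),cv2.minAreaRect((P[w][:,:2]*1000).astype(np.float32)))
    M=m.astype(np.uint8); M=cv2.morphologyEx(M,cv2.MORPH_OPEN,np.ones((3,3)))
    cs,h=cv2.findContours(M,cv2.RETR_CCOMP,cv2.CHAIN_APPROX_NONE)
    for q,hh in zip(cs,h[0]):
        a=cv2.contourArea(q)
        if hh[3]>=0 and 60<a<900: e=cv2.moments(q); b=(e['m10']/e['m00'],e['m01']/e['m00']); print('  hole',np.round(b,1),a,onz(f,*b,k[2]-.001).round(4))
E
python3 - <<'E'
from m import *
coverpose('w12',.162)
coverpose('s12',.162)
E
```

```text
w12 top z 0.1642 tilt deg [ 0.02 -0.02] 13593 ((541.7702026367188, 38.888675689697266), (105.06995391845703, 84.4512710571289), 10.01992130279541)
  hole [384.6 217.2] 387.0 [0.5855 0.0183 0.1632]
  hole [260.1 217.5] 377.0 [0.5759 0.073  0.1632]
s12 top z 0.1636 tilt deg [ 0.17 -0.39] 332 ((540.0928955078125, 36.402427673339844), (103.4422378540039, 89.81996154785156), 9.85313892364502)
```

```bash
python3 -m handwheel '[[0,-0.0026,0.0022,0,0,0,0],[0,0,0,0.015,0,0,0],[0,0,0,0.015,0,0,0],[0,0,0,0,0,0,0],[0,0,0,0,0,0,0],[0,0,0,0,0,0,0]]' && python3 - <<'E'
from m import *
print(ctrl.get_state()['position'])
shot('wrist','w13'); shot('side','s13'); coverpose('w13',.134); coverpose('s13',.134)
E
```

```text
time: 20.5
position: [0.5399, 0.0336, 0.1062]
tool_rot: [3.13, 0.269, 0.001]
ft_force: [0.4, -0.4, -0.4]
grip_width: 0.525
grip_force: 30.0
[0.53986234 0.03363688 0.10619906]
w13 top z 0.1347 tilt deg [ 0.07 -0.05] 13556 ((540.280517578125, 34.77892303466797), (104.75263977050781, 84.61479949951172), 9.918607711791992)
  hole [384.4 217.1] 382.0 [0.5838 0.0144 0.1337]
  hole [260.3 217.5] 387.5 [0.5743 0.069  0.1337]
s13 top z 0.134 tilt deg [ 0.31 -0.31] 310 ((538.597412109375, 31.328716278076172), (105.09174346923828, 85.89240264892578), 7.307375431060791)
```

```bash
python3 -m handwheel '[[0,-0.0005,-0.0013,0.0,0,0,0],[0,0,0,0.015,0,0,0],[0,0,0,0.01,0,0,0],[0,0,0,0.005,0,0,0],[0,0,0,0,0,0,0],[0,0,0,0,0,0,0]]' && python3 - <<'E'
from m import *
print(ctrl.get_state()['position'])
shot('wrist','w14'); coverpose('w14',.104)
E
```

```text
time: 21.35
position: [0.539, 0.0348, 0.076]
tool_rot: [3.13, 0.269, 0.001]
ft_force: [-0.2, 0.4, -0.5]
grip_width: 0.526
grip_force: 30.0
[0.53899365 0.03477726 0.0759811 ]
w14 top z 0.1044 tilt deg [ 0.06 -0.02] 13578 ((539.3206787109375, 36.040000915527344), (104.8597412109375, 84.4993896484375), 9.899526596069336)
  hole [384.4 217.2] 381.0 [0.583  0.0155 0.1034]
  hole [260.1 217.6] 377.5 [0.5734 0.0702 0.1034]
```

```bash
python3 -m handwheel '[[0,0,0,0.003,0,0,0],[0,0,0,0.002,0,0,0],[0,0,0,0,0,0,0],[0,0,0,0,0,0,0]]' && python3 - <<'E'
from m import *
print(ctrl.get_state()['position'])
shot('wrist','w15'); coverpose('w15',.099); shot('side','s15'); shot('top','t15'); coverpose('s15',.099)
th=np.radians(10); R=np.array([[np.cos(th),-np.sin(th)],[np.sin(th),np.cos(th)]]); c=np.array([.5398,.0361])
p=load('w15')['p']; H=cv2.cvtColor(p,cv2.COLOR_BGR2HSV)
for l in Lth[:2]:
    a=R@l+c; u0,v0=proj('w15',[*a,.099]); u,v=proj('w15',[*a,.085]); x,y=int(u0),int(v0); q=H[y-16:y+17,x-16:x+17]
    m=(q[...,0]>10)&(q[...,0]<32)&(q[...,1]>90); b=np.argwhere(m); k=(q[...,2]<25); 
    print('plate-hole px expected',u0.round(1),v0.round(1),'thread px',u.round(1),v.round(1),'brass',len(b),(b.mean(0)[::-1]+[x-16,y-16]).round(1) if len(b) else '', 'u,v range',(b.min(0)[::-1]+[x-16,y-16],b.max(0)[::-1]+[x-16,y-16]) if len(b) else '')
E
```

```text
time: 21.9
position: [0.5387, 0.0348, 0.0707]
tool_rot: [3.13, 0.269, 0.0]
ft_force: [-0.8, 0.1, -1.0]
grip_width: 0.524
grip_force: 30.0
[0.53873623 0.034751   0.0707406 ]
w15 top z 0.0992 tilt deg [ 0.03 -0.05] 13599 ((539.0780639648438, 35.99402618408203), (104.96375274658203, 84.57040405273438), 9.928080558776855)
  hole [384.4 217.2] 381.0 [0.5827 0.0155 0.0982]
  hole [260.1 217.6] 377.5 [0.5732 0.0701 0.0982]
s15 top z 0.0988 tilt deg [0.2 0.1] 302 ((537.4998168945312, 32.78509521484375), (104.6939697265625, 88.65985870361328), 9.13449478149414)
plate-hole px expected 259.2 217.5 thread px 263.7 210.9 brass 194 [260.7 216.2] u,v range (array([252, 208]), array([270, 223]))
plate-hole px expected 385.3 216.9 thread px 380.8 210.4 brass 183 [383.4 215.6] u,v range (array([374, 208]), array([392, 222]))
```

```bash
python3 - <<'E'
from m import *
p=load('w15')['p']; g=p.max(2)
for x,y in((260,217),(384,217)):
    q=g[y-15:y+13,x-14:x+15]; print('\n'.join(''.join('#' if a<40 else 'o' if a<80 else '.' if a<130 else ' ' for a in r) for r in q)); k=np.argwhere(q[3:24,3:26]<40); print((k.mean(0)[::-1]+[x-11,y-12]).round(1),len(k))
s=ctrl.get_state(); print(s['ft_force'],s['time'],np.abs(s['qd']).max())
E
```

```text
.............................
.............................
.............................
.............................
.............................
.............................
...........oooooo............
...........oo#####oo.........
......o....ooo######o........
.....o.....ooo#######o.......
...........oooo#######o......
...........ooooo#######o.....
...o........ooooo######o.....
..oo........oooooooooooo.....
..oo..     ..ooooooooo.......
..oo..     ....oooooo........
..oo..     ..................
..oo.      ..................
..oo.      ..................
..oo.              ..........
......             ..........
......            ...........
.......           ...........
........         ............
..........           ........
........o...        .........
..........o.........o........
..................o..........
[263.6 211.6] 38
.............................
.............................
.............................
.............................
.............................
...............o.............
...........ooo#oo............
..........o####ooo...........
.........o#####ooo.....o.....
........o######ooo......o....
......oo######oooo......oo...
......o######ooooo...........
......o###ooooooo.........o..
......oooooooooo.........ooo.
........ooooooo..........ooo.
....    ..ooo............ooo.
....      ...............oooo
...       ...............oooo
....      ...............ooo.
....     ...............oooo.
....         ...........oooo.
.....       ...........oooo..
......      ..........ooooo..
.......    ..........oooooo..
o........  .........oooooo...
..................ooooooo....
.............o.ooooo..o......
..................oooo.......
[380.9 211.4] 31
[-1.43840471  0.05671815 -0.74915659] 22.05 0.0018598600841508248
```

Both threads show through the cover's holes at their expected pixels, the plate is level, and its underside is about 10 mm above the flange. I'm handing the job in.

```bash
python3 -c "
from bench import ctrl
print(ctrl.close_job())"
```

```text
the job is handed in; nothing more can be done
None
```

The thermostat is fully seated in the pocket and released. The cover was handed in held level about 1 cm above the flange, the right way round; its two +x screw holes were checked against their threads, while the third was out of view and follows from the cover's measured pose.

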